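# Unlock a filter slide by its knurled ring

### The arm

A 6-joint arm with a two-finger parallel gripper is mounted at the origin on a cart in front of the work surface, level with it; the furniture and walls round the work are solid. World frame = base frame: x ahead of the robot, y to its left, z up, the work surface at z = 0. Lengths are in m, angles in degrees, forces in N, time in s.
With the tool pointing down it reaches from about 0.375 to 0.9 m from the base axis. Payload 3.1 kg.
Tool frame: the origin (TCP) lies at the very end of the fingers, on their centre line; the grasp point (between the pads) lies 19 mm behind it; z points along the fingers, x is the direction in which the jaws open and shut, and the axes are right-handed (so a half turn about z gives the same grasp; the last joint's range is limited). The gripper opens to 87 mm and grips with 3 to 60 N. Pads are 19 mm wide; open, the fingers measure 117 mm over their backs; the gripper's body (75 mm by 190 mm) begins 51 mm behind the grasp point.
Start: joints at [-80.587, 30.224, 82.088, -0, 67.689, -10.227], TCP at [0.21, -0.589, 0.223] pointing down, gripper open.
Joint ranges: [-176.69, 176.69], [-43.24, 126.21], [12.49, 139.97], [-82, 262], [0, 151.66], [-163.58, 163.58]. Speed limits (degrees/s): [159.86, 159.86, 180, 180, 180, 180].

### API

Orientations are given as a 3x3 rotation matrix whose columns are the frame's x, y, z axes.
In Python, from rig import read_state, capture, bot gives the robot as it stands.
- The arm moves only by the shell command python3 -m crank 'ROWS' [OPENING]. ROWS is JSON, a list of rows, each a list of 2 entries, a list of its own where there are three numbers: the shift along the tool's x, y, z in cm, then the turn, a rotation vector about the tool's x, y, z in rad. In form: [[[dx, dy, dz], [wx, wy, wz]], ...]. A call has 1 to 12 rows; each row shifts and turns the commanded pose from where the row before left it, along the tool's axes as they then stand; what a row does not reach is not made up. A row lasts 1/10 s, in which the tool goes at most 50 mm and 8.59 degrees, less where a joint would pass 70% of its speed; a pose out of reach is approached as far as the arm can. A call with a gripper value outside its range is refused whole. OPENING is the closure, from -1 (fully open) to 1 (shut), set as the call begins (- or left out, the last holds). The fingers move at their own pace and stop on an object; the grip force is fixed at half the most. Time passes only in rows, so rows that do not move let the fingers close. It gives the time, the measured TCP pose, the force and the opening at its end, in the units of the state.
- read_state(): the state, without advancing time (a new reading comes with each control period).
- capture(name): name is "scene" or "top" or "wrist"; returns a dict with "pixels" (384x512x3 uint8, red, green, blue), "camera_matrix" (3x3 intrinsics, pixels), "R" (3x3) and "t" (3): a world point X has camera coordinates R X + t. Camera axes: x right, y down, z forward; pixel columns grow to the right and rows downward; lengths in m; the calibration is good to about 2 mm. The wrist camera is an equidistant fisheye: a pixel r from the principal point sees the ray r / f radians off the axis. A picture is of the moment at which its call begins. There is no depth.
- bot.hand_in(): hands the job in, once; it reports no verdict.
The state is a dict: "time_s": time; "joint_positions": joint angles; "qvel": joint speeds; "tau": joint torques, N m; "position": TCP position; "tcp_rot": TCP orientation; "force": force on the tool from outside, world axes, zero at the start; "moment": the same for the moment, N m; "opening": opening from 0.0 (shut) to 1.0 (fully open).
Only numpy, scipy, OpenCV 4.12 (cv2) and the standard library are available. Lean on these libraries where they do the work, as an engineer would, in place of code of your own. Each camera call takes 0.05 s, during which the arm holds its last target.

### The job

Loosen the big knurled locking ring on the filter mount by two full turns, anticlockwise seen from above, rolling it round with a fingertip; stop at two turns, to within about a sixth of a turn, so that the screw stays in its thread. Then push the unlocked filter slide by its upright end plate fully home, until its far end meets the stop. Fingertips only: do not grip or lift anything, and leave everything standing round the mount where it is.

Things in the scene. Friction and masses are not known exactly. Their poses are not given: they have to be found in the camera images.
- filter_mount: Grey mount fixed to the worktop: base 116 mm (x) by 290 mm (y, from -125 to +165), 12 mm thick; a slide runs along y between two rails. A bridge in the middle (102 mm in x, 70 in y, top 34.5 mm above the worktop) carries the knurled locking ring. Origin on the worktop right below the ring's axis, z up. The end stop is a bar 24 mm high, its near face at y = +150 mm.
- ring_centre (a point): Centre of the locking ring's top face, on its upright axis, 60 mm above the worktop (fixed to the mount). The ring is a flat solid steel disc, 89 mm in diameter, 19.5 mm thick, knurled round its edge and ridged on top (radius 26 to 42 mm). It only turns, in place, but gives up to 4 mm downwards on a spring: about 1.5 N to start, 5 N at the bottom.
- lock_pin_top (a point): Top of the brass screw, 10 mm in diameter, in the ring's centre. It starts 1 mm above the ring's top and rises 5 mm per turn of the ring. Its lower end is the locking pin, which stands in the slide's hole and leaves it after about 1.3 turns; until then the slide is locked.
- index_mark (a point): Centre of the narrow black index bar (18 x 5 mm) on the ring's top, 36 mm from the axis; it turns with the ring and starts beside the small fixed pointer at the ring's edge, on the mount's -x side.
- lock_ring (a joint): Angle of the ring in rad: 0 at the start (tight), growing anticlockwise seen from above, 6.28 a turn, 3.4 turns at most. It takes about 1 N at the rim and stays where it is left. It follows, without a grip, a fingertip pressed on its top some 30 mm from the axis (or against its edge) and moved round the axis in a circle.
- filter_slide: Loose aluminium slide with two round windows, 44 mm wide (x), 227 long (y from -117 to +110), 8 thick, lying on the mount's base between the rails and under the bridge. Origin at the centre of its pin hole, on its underside; axes as the mount's. It starts with its origin 12 mm above the mount's and is pushed 40 mm along +y to the stop, against about 2 N.
- push_face (a point): Middle of the outer (-y) face of the slide's upright end plate, the face to push on. The plate is 44 mm wide (x), 8 mm thick (y), and stands from 16 mm to 52 mm above the worktop; this point is 34 mm above the worktop. The finger must stay above the mount's base (12 mm high).
- flask: Bystander: small conical glass flask, 52 mm in diameter, 85 mm high, behind the ring (on the mount's +x side). Origin under its centre.
- bulb: Bystander: rubber pipette bulb, 51 mm in diameter, 76 mm high, behind the mount. Origin under its centre.
- pen: Bystander: marker pen lying in front of the mount (on its -x side), 132 mm long, 12 mm thick. Origin under its centre.
- tip_box: Bystander: clear pipette tip box, 92 x 122 x 77 mm, to the right. Origin under its centre.
- bottle: Bystander: screw-cap bottle, 86 mm in diameter, 181 mm high, at the back. Origin under its centre.

How it is judged (in metres and radians):
On the way, in this order (a step that is already met when the one before it is completed fails the run):
1. the ring is loosened by two full turns, to within a fifth of a turn (value of joint lock_ring between 11.31 and 13.82 rad), for 0.2 s.
2. the slide is pushed home against its stop (y of filter_slide in the frame of filter_mount above 0.036 m), for 0.2 s.
At the end, for the whole second after the job is handed in: The ring stands loosened by two turns, within 0.2 turn (11.31 to 13.82 rad), and at rest; the slide lies flat and still in its channel within 4 mm of its stop (pushed at least 36 of 40 mm) (all of step 1 and y of filter_slide in the frame of filter_mount above 0.036 m and linear speed of filter_slide below 0.01 m/s and z of filter_slide in the frame of filter_mount below 0.015 m and velocity of joint lock_ring below 0.1 rad/s); the robot touches nothing.
It fails at once if the slide is lifted by more than 6 mm or tipped (z of filter_slide in the frame of filter_mount above 0.018 m or angle between filter_slide's own z axis and vertical above 0.12 rad).
It fails at once if the ring is turned far past two turns (more than 2.5) (value of joint lock_ring above 15.71 rad).
It fails at once if a thing standing round the mount is moved by more than 30 mm (distance of any of flask, bulb, pen, tip_box, bottle from where it was at the start of the episode above 0.03 m).
It also fails if it takes over 64 s, if anything falls off the work surface, if the arm or the gripper's body presses on something with over 40 N, if the wrist force passes 120 N, or if a joint passes its speed limit or range.

## Working session

There is one attempt and no reset: what is moved stays moved. The work goes in short steps, Python scripts to look and compute and a shell command to move; the robot and the scene stay as the last step left them, time stands still between calls to the robot, and variables do not carry over. Pictures are saved under pics/ and viewed, and the job is handed in when it is done.

```bash
ls; mkdir -p pics; python3 - <<'E'
from rig import read_state, capture, bot
import cv2
for n in ["scene","top","wrist"]:
    c=capture(n); cv2.imwrite(f"pics/{n}0.png",c["pixels"][:,:,::-1]); print(n,c["camera_matrix"],c["R"],c["t"])
print(read_state())
E
```

```text
pics
scene [[382.04957563   0.         251.01901374]
 [  0.         382.04957563 185.25780934]
 [  0.           0.           1.        ]] [[-0.71546521 -0.69863599 -0.00415906]
 [-0.32839013  0.3415431  -0.88062945]
 [ 0.61665993 -0.62869394 -0.47378737]] [0.4292903  0.24402221 0.61080425]
top [[359.62359352   0.         256.50787127]
 [  0.         359.62359352 194.96778481]
 [  0.           0.           1.        ]] [[ 0.02869876 -0.99955614 -0.00799421]
 [-0.99884559 -0.02836833 -0.03876499]
 [ 0.038521    0.00909749 -0.99921638]] [-0.01498595  0.59855981  0.9117136 ]
wrist [[297.31863964   0.         254.70858009]
 [  0.         297.31863964 192.41720938]
 [  0.           0.           1.        ]] [[ 0.33697932 -0.94151086 -0.00149731]
 [-0.91154403 -0.32665101  0.24977309]
 [-0.23565317 -0.08280351 -0.96830324]] [-0.62352525 -0.0309842   0.38921754]
{'time_s': 0.15, 'joint_positions': array([-8.05847495e+01,  3.02710327e+01,  8.21390543e+01, -4.10212795e-03,
        6.76878498e+01, -1.02281237e+01]), 'qvel': array([-0.02260019, -0.18459026, -0.29316751,  0.12843385, -0.12383459,
       -0.03172004]), 'tau': array([ 8.39683671e-04, -4.40430701e+01, -1.76842386e+01,  6.33726432e-02,
        5.52611053e-02, -9.68173663e-05]), 'position': array([ 0.21001039, -0.5880699 ,  0.22175289]), 'tcp_rot': array([[ 3.36189993e-01, -9.41794123e-01, -3.44967704e-04],
       [-9.41792663e-01, -3.36190085e-01,  1.67545528e-03],
       [-1.69390866e-03, -2.38383246e-04, -9.99998537e-01]]), 'force': array([ 0.03823725, -1.10768332,  0.2040698 ]), 'moment': array([-0.01549312, -0.0443796 ,  0.00202294]), 'opening': 0.9964570928157758}
```

View pics/top0.png

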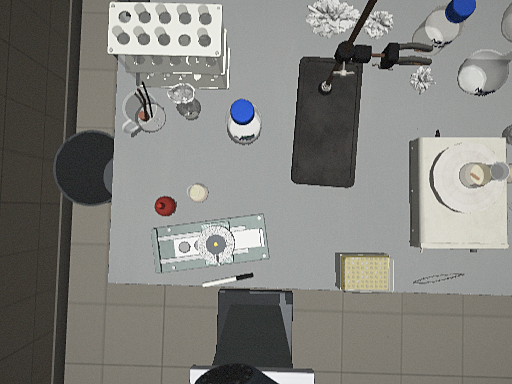

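View pics/scene0.png

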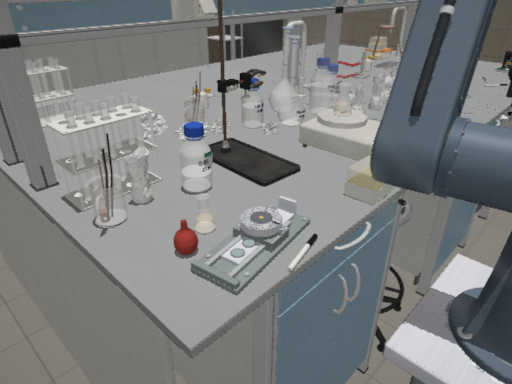

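View pics/wrist0.png

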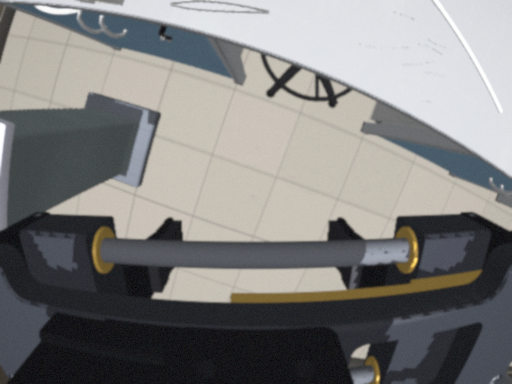

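```bash
python3 - <<'E'
import cv2
a=cv2.imread("pics/top0.png")[170:300,140:290]; cv2.imwrite("pics/topz.png",cv2.resize(a,None,fx=5,fy=4.6,interpolation=cv2.INTER_CUBIC)) if 0 else cv2.imwrite("pics/topz.png",cv2.resize(a,(690,598),interpolation=cv2.INTER_CUBIC))
a=cv2.imread("pics/scene0.png")[180:300,160:340]; cv2.imwrite("pics/scenez.png",cv2.resize(a,None,fx=4,fy=4,interpolation=cv2.INTER_CUBIC))
E
```

```text
(no output)
```

View pics/topz.png

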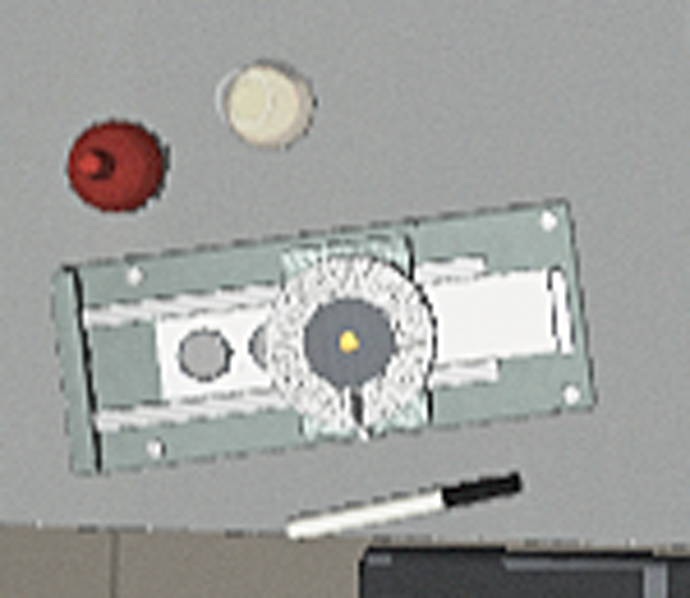

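View pics/scenez.png

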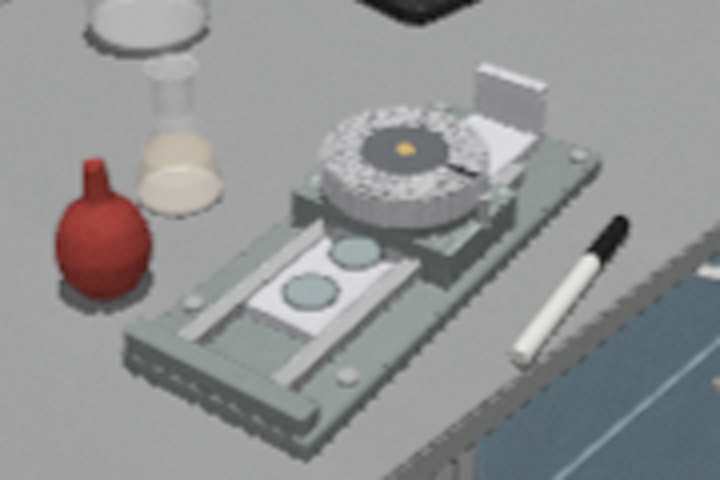

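```bash
cat > h.py <<'E'
import numpy as np, cv2
def ray(c,u,v,fish=False):
    K=c["camera_matrix"];d=np.linalg.inv(K)@[u,v,1.]
    R=np.array(c["R"]);t=np.array(c["t"])
    if fish:
        r=np.hypot(d[0],d[1]); d=np.array([d[0]/r*np.sin(r),d[1]/r*np.sin(r),np.cos(r)]) if r>0 else np.array([0,0,1.])
    return -R.T@t, R.T@d
def onz(c,u,v,z,fish=False):
    o,d=ray(c,u,v,fish); return o+d*(z-o[2])/d[2]
def brass(p):
    h=cv2.cvtColor(p,cv2.COLOR_RGB2HSV); return cv2.inRange(h,(15,110,120),(35,255,255))
E
python3 - <<'E'
from rig import *; from h import *
T=capture("top");S=capture("scene")
np.set_printoptions(precision=4,suppress=True)
def cen(c,r):
    m=brass(c["pixels"]);k=np.zeros_like(m);k[r]=m[r];ys,xs=np.nonzero(k);return xs.mean(),ys.mean(),len(xs)
a=cen(T,np.s_[225:265,195:235]);b=cen(S,np.s_[205:230,245:280]);print(a,b)
print(onz(T,a[0],a[1],.061),onz(S,b[0],b[1],.061))
o1,d1=ray(T,*a[:2]);o2,d2=ray(S,*b[:2]);d1/=np.linalg.norm(d1);d2/=np.linalg.norm(d2)
s=np.linalg.lstsq(np.c_[d1,-d2],o2-o1,rcond=None)[0];print("tri",o1+d1*s[0],o2+d2*s[1])
z=lambda u,v:(140+u*150/690-.4,170+v*130/598-.4)
tr=onz(T,*z(566,201),.012);br=onz(T,*z(596,405),.012);bl=onz(T,*z(100,470),.012)
print(tr,br,bl)
# edge lines by Canny? yaw estimates
e=br-tr;print("yaw from end edge",np.degrees(np.arctan2(e[1],e[0])), np.linalg.norm(e[:2]))
e=br-bl;print("yaw long", np.degrees(np.arctan2(e[1],e[0])))
print("pen",onz(T,*z(290,530),.006),onz(T,*z(520,483),.006))
print("flask",onz(T,*z(268,103),.03),"bulb",onz(T,*z(118,168),.03))
# steel ring contour centre
E
```

```text
(np.float64(215.11111111111111), np.float64(244.0), 9) (np.float64(nan), np.float64(nan), 0)
[0.4753 0.0984 0.061 ] [nan nan nan]
 ** On entry to DLASCL parameter number  4 had an illegal value
 ** On entry to DLASCL parameter number  4 had an illegal value
 ** On entry to DLASCL parameter number  4 had an illegal value
 ** On entry to DLASCL parameter number  4 had an illegal value
 ** On entry to DLASCL parameter number  5 had an illegal value
 ** On entry to DLASCL parameter number  4 had an illegal value<stdin>:5: RuntimeWarning: Mean of empty slice.
  ret = ret.dtype.type(ret / rcount)
Traceback (most recent call last):
numpy.linalg.LinAlgError: SVD did not converge in Linear Least Squares
```

```bash

python3 - <<'E'
from rig import *; from h import *
T=capture("top");S=capture("scene")
np.set_printoptions(precision=4,suppress=True)
print(onz(T,215.2,244,.061),onz(S,261,217,.061))
z=lambda u,v:(140+u*150/690-.4,170+v*130/598-.4)
tr=onz(T,*z(566,201),.012);br=onz(T,*z(596,405),.012);bl=onz(T,*z(100,470),.012)
print(tr,br,bl)
e=br-tr;print("yaw from end edge",np.degrees(np.arctan2(e[1],e[0])), np.linalg.norm(e[:2]))
e=br-bl;print("yaw long", np.degrees(np.arctan2(e[1],e[0])))
print("pen",onz(T,*z(290,530),.006),onz(T,*z(520,483),.006))
print("flask",onz(T,*z(268,103),.03),"bulb",onz(T,*z(118,168),.03))
print("index",onz(T,*z(357,405),.06), "platemid top",onz(T,*z(562,310),.052))
q=lambda u,v:(160+u/4-.4,180+v/4-.4)
print("plate scene top corners",onz(S,*q(477,66),.052),onz(S,*q(547,94),.052),"base corner",onz(S,*q(600,165),.012),onz(S,*q(306,440),.012))
print(read_state()["time_s"])
E
```

```text
[0.4753 0.0981 0.061 ] [0.4749 0.0973 0.061 ]
[ 0.5522 -0.015   0.012 ] [ 0.4399 -0.0347  0.012 ] [0.3959 0.2391 0.012 ]
yaw from end edge -170.01725781004617 0.1140680899422104
yaw long -80.87237633093702
pen [0.3649 0.1334 0.006 ] [0.3947 0.0062 0.006 ]
flask [0.6013 0.1499 0.03  ] bulb [0.5634 0.2308 0.03  ]
index [0.4426 0.0923 0.06  ] platemid top [ 0.4948 -0.0141  0.052 ]
plate scene top corners [ 0.5158 -0.0089  0.052 ] [ 0.4656 -0.0123  0.052 ] base corner [ 0.4336 -0.0245  0.012 ] [0.3945 0.249  0.012 ]
0.35
```

```bash
python3 -m crank '[[[-2,-1.7,0],[0,0,0]],[[-3,-2.6,0],[0,0,0]],[[-3.5,-3,0],[0,0,0]],[[-3.5,-3,0],[0,0,0]],[[-3.5,-3,0],[0,0,0]],[[-3.5,-3,0],[0,0,0]],[[-3.5,-3,0],[0,0,0]],[[-3.5,-3,0],[0,0,0]],[[-3.5,-3,0],[0,0,0]],[[-3.5,-3,0],[0,0,0]],[[-3.5,-3,0],[0,0,0]],[[-3.5,-3,0],[0,0,0]]]' 1; python3 -c "
from rig import *;print(read_state())"
```

```text
time_s: 1.55
position: [0.3993, -0.095, 0.2229]
tcp_rot: [[0.336, -0.942, 0.001], [-0.942, -0.336, -0.001], [0.001, -0.001, -1.0]]
force: [1.2, -0.4, -0.3]
opening: 0.027
{'time_s': 1.55, 'joint_positions': array([-2.90725304e+01,  1.36033543e+01,  1.11214248e+02,  1.37964046e-03,
        5.51117774e+01,  4.13102531e+01]), 'qvel': array([ 6.59342194e+01,  3.26910644e+00, -5.45050374e+00,  3.77751298e-02,
        9.45229901e-01,  6.52571499e+01]), 'tau': array([ -4.32907686, -27.95270562, -12.80901253,   0.04348227,
         0.18532515,  -0.7723327 ]), 'position': array([ 0.39926069, -0.09496657,  0.22292278]), 'tcp_rot': array([[ 3.35721170e-01, -9.41960782e-01,  1.08685814e-03],
       [-9.41960967e-01, -3.35721907e-01, -5.81656335e-04],
       [ 9.12779543e-04, -8.28503596e-04, -9.99999240e-01]]), 'force': array([ 1.23505019, -0.35033726, -0.25214131]), 'moment': array([-0.04610511, -0.02242334, -0.0272513 ]), 'opening': 0.027364207768818347}
```

```bash
python3 -m crank '[[[0,0,0],[0,0,-0.139]],[[0,0,0],[0,0,-0.139]],[[0,0,0],[0,0,-0.139]],[[0,0,0],[0,0,-0.139]],[[0,0,0],[0,0,-0.139]],[[0,0,0],[0,0,-0.139]],[[0,0,0],[0,0,-0.139]],[[0,0,0],[0,0,-0.139]],[[0,0,0],[0,0,-0.139]],[[0,0,0],[0,0,-0.139]],[[0,0,0],[0,0,0]],[[0,0,0],[0,0,0]]]' 1; python3 - <<'E'
from rig import *
import numpy as np, cv2
s=read_state();R=s["tcp_rot"];print(s["joint_positions"],s["force"],np.degrees(np.arctan2(R[1,0],R[0,0])))
x=np.array([np.cos(np.radians(9.4)),np.sin(np.radians(9.4))]);y=np.array([-x[1],x[0]])
C=np.array([.475,.098]);P=C+.030*-y
d=np.r_[P,.09]-s["position"];print("to start (tool)",R.T@d)
c=capture("wrist");cv2.imwrite("pics/w1.png",c["pixels"][:,:,::-1])
E
```

```text
time_s: 2.75
position: [0.3988, -0.0966, 0.2227]
tcp_rot: [[0.987, 0.158, 0.0], [0.158, -0.987, -0.0], [0.0, 0.0, -1.0]]
force: [-0.3, -1.1, 0.1]
opening: 0.006
[-2.93154936e+01  1.36382584e+01  1.11213531e+02  2.59051155e-03
  5.51292262e+01 -3.84295884e+01] [-0.25029014 -1.05896176  0.06747731] 9.112615473921288
to start (tool) [ 0.10621472 -0.15008966  0.13268874]
```

View pics/w1.png

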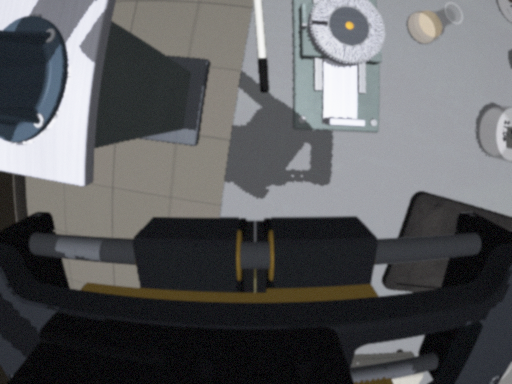

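```bash
python3 - <<'E'
from rig import *; from h import *
np.set_printoptions(precision=4,suppress=True)
c=capture("wrist")
m=brass(c["pixels"])[0:60,320:380];ys,xs=np.nonzero(m);print(len(xs),xs.mean()+320,ys.mean())
print(onz(c,xs.mean()+320,ys.mean(),.061,True))
for u,v,z in [(294,130,.012),(379,131,.012),(330,123,.052),(364,124,.052),(311,22,.06),(300,0,.012),(295,80,.012)]: print(u,v,onz(c,u,v,z,True))
E
```

```text
47 349.1914893617021 25.148936170212767
[0.4745 0.0966 0.061 ]
294 130 [ 0.4386 -0.0366  0.012 ]
379 131 [ 0.5517 -0.0152  0.012 ]
330 123 [ 0.4725 -0.0202  0.052 ]
364 124 [ 0.5134 -0.0128  0.052 ]
311 22 [0.4312 0.0894 0.06  ]
300 0 [0.4195 0.1351 0.012 ]
295 80 [0.4293 0.026  0.012 ]
```

```bash
python3 -m crank '[[[2.1,-3,2],[0,0,0]],[[2.1,-3,2],[0,0,0]],[[2.1,-3,2],[0,0,0]],[[2.1,-3,2],[0,0,0]],[[2.2,-3,2],[0,0,0]],[[0,0,2],[0,0,-0.01]],[[0,0,1],[0,0,0]],[[0,0,0],[0,0,0]],[[0,0,0],[0,0,0]]]' 1; cat > st.py <<'E'
from rig import *
from h import *
np.set_printoptions(precision=4,suppress=True)
def st():
    s=read_state();R=s["tcp_rot"];C=np.array([.4748,.0973])
    d=s["position"][:2]-C;a=np.radians(9.7);M=np.array([[np.cos(a),np.sin(a)],[-np.sin(a),np.cos(a)]])
    m=M@d
    print("t",s["time_s"],"mount xy mm",m*1e3,"r",np.hypot(*m)*1e3,"ang",np.degrees(np.arctan2(m[1],m[0])),"z",s["position"][2],"F",s["force"],"yaw",np.degrees(np.arctan2(R[1,0],R[0,0])),"j",s["joint_positions"])
E
python3 - <<'E'
from st import *
st()
c=capture("wrist");cv2.imwrite("pics/w2.png",c["pixels"][:,:,::-1])
c=capture("scene");cv2.imwrite("pics/s2.png",cv2.resize(c["pixels"][140:300,150:350,::-1],None,fx=3.5,fy=3.5))
E
```

```text
time_s: 3.75
position: [0.479, 0.0679, 0.0928]
tcp_rot: [[0.986, 0.169, -0.0], [0.169, -0.986, -0.0], [-0.0, -0.0, -1.0]]
force: [-0.9, -1.0, -0.6]
opening: 0.001
t 3.75 mount xy mm [ -0.7715 -29.6445] r 29.654543478373565 ang -91.49079719688051 z 0.09283055838766852 F [-0.9444 -1.0312 -0.6219] yaw 9.757187411873554 j [ -5.188   31.8906 108.7276  -0.0038  39.3907 -14.9423]
```

View pics/w2.png

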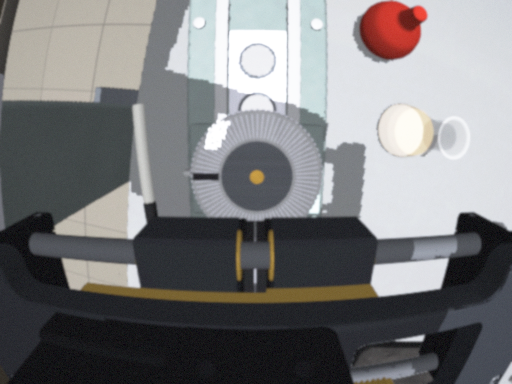

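View pics/s2.png

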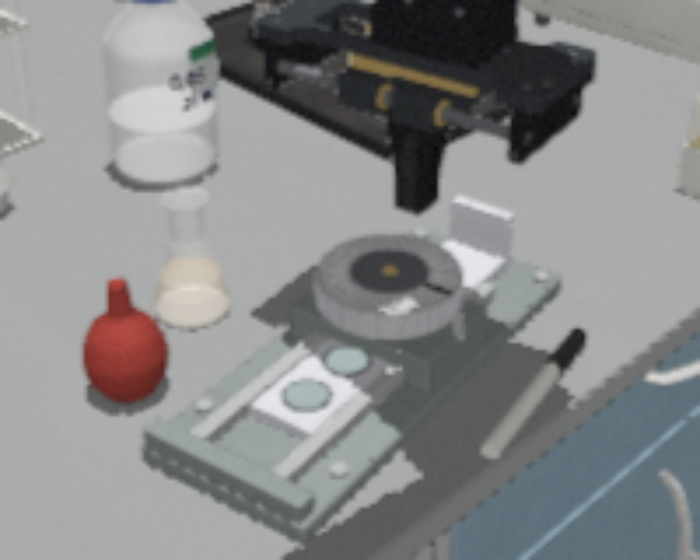

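```bash
python3 -m crank '[[[0.1,0,1],[0,0,0]],[[0,0,1],[0,0,0]],[[0,0,0.9],[0,0,0]],[[0,0,0.4],[0,0,0]],[[0,0,0.2],[0,0,0]],[[0,0,0.1],[0,0,0]],[[0,0,0],[0,0,0]],[[0,0,0],[0,0,0]]]' 1; python3 -c "
from st import *
st()"
```

```text
time_s: 4.65
position: [0.4801, 0.0687, 0.0569]
tcp_rot: [[0.985, 0.171, 0.0], [0.171, -0.985, -0.0], [0.0, 0.0, -1.0]]
force: [0.1, -2.4, 4.4]
opening: 0.002
t 4.65 mount xy mm [  0.3566 -29.1093] r 29.11147373216115 ang -89.2982280213874 z 0.05686658560324928 F [ 0.1168 -2.3833  4.3646] yaw 9.862436476163666 j [ -5.0876  35.9622 109.7019  -0.0108  34.3259 -14.9411]
```

```bash
python3 -m crank '[[[0,0,0.1],[0,0,0]],[[0,0,0.1],[0,0,0]],[[0,0,0],[0,0,0]]]' 1; python3 -c "
from st import *
st()"
```

```text
time_s: 4.95
position: [0.4806, 0.0686, 0.0559]
tcp_rot: [[0.985, 0.172, 0.002], [0.172, -0.985, -0.0], [0.002, 0.001, -1.0]]
force: [-2.4, -2.5, 12.7]
opening: 0.004
t 4.95 mount xy mm [  0.8382 -29.2726] r 29.284616251831622 ang -88.35981141865474 z 0.05591039215151125 F [-2.4135 -2.4849 12.7132] yaw 9.882567342109866 j [ -5.0875  36.0739 109.7181  -0.023   34.1142 -14.951 ]
```

```bash
python3 -m crank '[[[0.52,-0.05,0],[0,0,0]],[[0.5,-0.14,0],[0,0,0]],[[0.47,-0.22,0],[0,0,0]],[[0.43,-0.3,0],[0,0,0]],[[0.37,-0.37,0],[0,0,0]],[[0.3,-0.43,0],[0,0,0]],[[0.22,-0.47,0],[0,0,0]],[[0.14,-0.5,0],[0,0,0]],[[0.05,-0.52,0],[0,0,0]],[[0,0,0],[0,0,0]]]' 1; python3 - <<'E'
from st import *
st()
c=capture("wrist");cv2.imwrite("pics/w3.png",c["pixels"][:,:,::-1])
c=capture("top");cv2.imwrite("pics/t3.png",cv2.resize(c["pixels"][200:290,150:280,::-1],None,fx=5,fy=5))
E
```

```text
time_s: 5.95
position: [0.5059, 0.1039, 0.0559]
tcp_rot: [[0.985, 0.172, 0.004], [0.172, -0.985, 0.0], [0.004, 0.001, -1.0]]
force: [-1.0, -0.5, 10.2]
opening: 0.005
t 5.95 mount xy mm [31.8065  1.2845] r 31.832422412839303 ang 2.3126902315715716 z 0.055912333005503786 F [-0.9666 -0.5219 10.1571] yaw 9.897609726158205 j [ -0.8071  37.2968 105.347    0.0129  37.1404 -10.715 ]
```

View pics/w3.png

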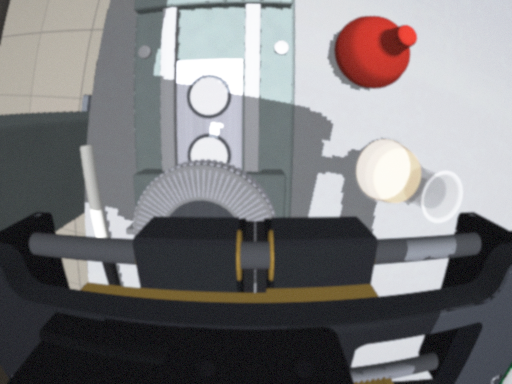

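```bash
python3 -m crank '[[[-0.1,-0.5,0],[0,0,0]],[[-0.19,-0.45,0],[0,0,0]],[[-0.25,-0.45,0],[0,0,0]],[[-0.3,-0.41,0],[0,0,0]],[[-0.37,-0.36,0],[0,0,0]],[[-0.43,-0.3,0],[0,0,0]],[[-0.47,-0.22,0],[0,0,0]],[[-0.5,-0.14,0],[0,0,0]],[[-0.52,-0.05,0],[0,0,0]],[[0,0,0],[0,0,0]]]' 1; python3 - <<'E'
from st import *
st()
c=capture("wrist");cv2.imwrite("pics/w4.png",c["pixels"][:,:,::-1])
c=capture("scene");cv2.imwrite("pics/s4.png",cv2.resize(c["pixels"][140:300,150:350,::-1],None,fx=3.5,fy=3.5))
E
```

```text
time_s: 7.05
position: [0.4711, 0.1269, 0.056]
tcp_rot: [[0.985, 0.171, 0.006], [0.171, -0.985, 0.001], [0.006, 0.0, -1.0]]
force: [0.5, 0.3, 10.0]
opening: 0.001
t 7.05 mount xy mm [ 1.3509 29.7687] r 29.799359619020542 ang 87.4016636098866 z 0.0559837943853552 F [0.4677 0.2568 9.9722] yaw 9.856171796735861 j [  1.9071  36.1053 109.5701   0.0411  33.9601  -7.983 ]
```

View pics/s4.png

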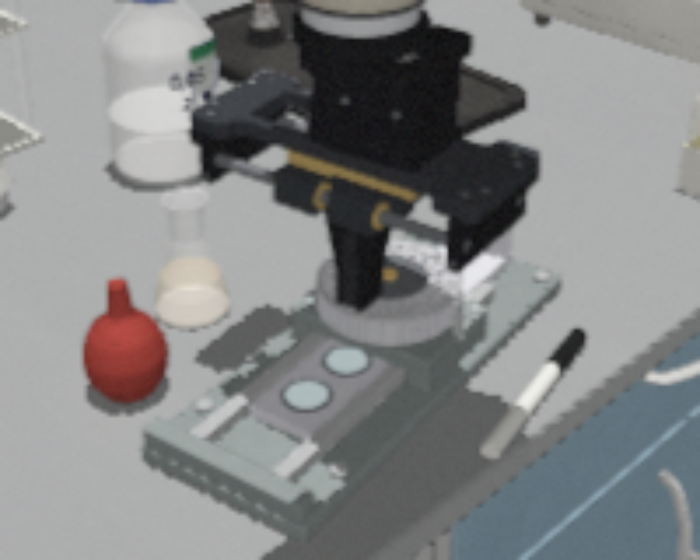

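View pics/w4.png

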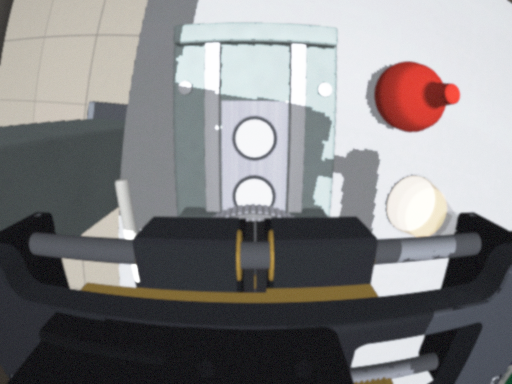

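```bash
python3 -m crank '[[[-0.55,0.05,0],[0,0,0]],[[-0.55,0.14,0],[0,0,0]],[[-0.5,0.22,0],[0,0,0]],[[-0.43,0.3,0],[0,0,0]],[[-0.37,0.37,0],[0,0,0]],[[-0.3,0.43,0],[0,0,0]],[[-0.22,0.47,0],[0,0,0]],[[-0.14,0.5,0],[0,0,0]],[[-0.05,0.52,0],[0,0,0]],[[0,0,0],[0,0,0]]]' 1; python3 -c "
from st import *
st()
c=capture('wrist');cv2.imwrite('pics/w5.png',c['pixels'][:,:,::-1])"
```

```text
time_s: 8.15
position: [0.4454, 0.0915, 0.0559]
tcp_rot: [[0.985, 0.17, 0.005], [0.17, -0.985, 0.0], [0.005, 0.001, -1.0]]
force: [-0.1, 0.6, 12.3]
opening: 0.006
t 8.15 mount xy mm [-29.947   -0.7723] r 29.956992524294524 ang -178.5227133563938 z 0.05585032329323841 F [-0.0852  0.5607 12.3021] yaw 9.801093216646763 j [ -2.5425  34.9428 114.2632   0.0598  30.4912 -12.395 ]
```

View pics/w5.png

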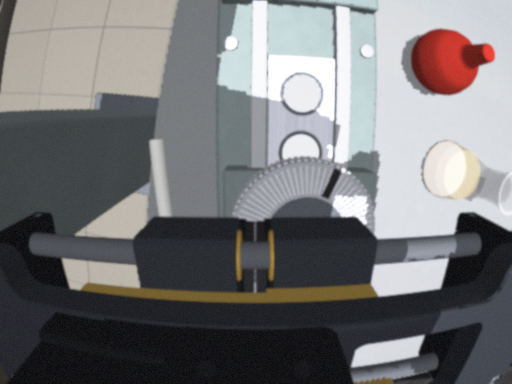

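```bash
cat >> st.py <<'E'
def ang(u,v,cam="wrist"):
    c=capture(cam);p=onz(c,u,v,.0565 if cam=="wrist" else .06,cam=="wrist")
    d=p[:2]-np.array([.4748,.0973]);a=np.degrees(np.arctan2(d[1],d[0]))-9.7
    print("idx r",np.hypot(*d),"mount ang",a,"ring mod 360",(a-180)%360)
E
python3 -c "
from st import *
ang(332,183)"
python3 -m crank '[[[0.05,0.52,0],[0,0,0]],[[0.14,0.5,0],[0,0,0]],[[0.22,0.47,0],[0,0,0]],[[0.3,0.43,0],[0,0,0]],[[0.37,0.37,0],[0,0,0]],[[0.43,0.3,0],[0,0,0]],[[0.47,0.22,0],[0,0,0]],[[0.5,0.14,0],[0,0,0]],[[0.52,0.05,0],[0,0,0]],[[0,0,0],[0,0,0]]]' 1; python3 -c "
from st import *
st()
c=capture('wrist');cv2.imwrite('pics/w6.png',c['pixels'][:,:,::-1])"
```

```text
idx r 0.034551938274734094 mount ang 66.92169544836398 ring mod 360 246.92169544836398
time_s: 9.25
position: [0.4797, 0.0672, 0.0559]
tcp_rot: [[0.985, 0.171, 0.004], [0.171, -0.985, -0.0], [0.004, 0.001, -1.0]]
force: [-0.2, -1.5, 12.8]
opening: 0.005
t 9.25 mount xy mm [ -0.2721 -30.5354] r 30.536572697401937 ang -90.51060602361085 z 0.055922876473119665 F [-0.1859 -1.4601 12.7948] yaw 9.848600910691596 j [ -5.2884  36.0058 109.9696   0.0274  33.8052 -15.1597]
```

View pics/w6.png

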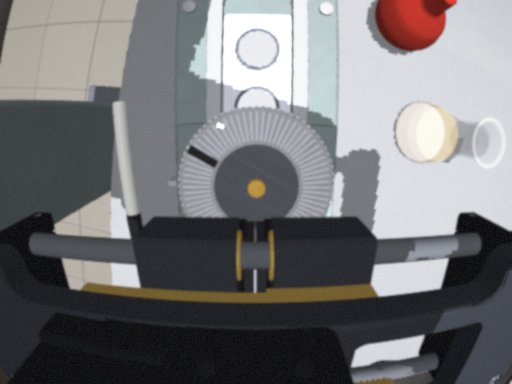

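```bash
python3 -c "
from st import *
ang(202,156)"
python3 -m crank '[[[0.52,-0.05,0],[0,0,0]],[[0.5,-0.14,0],[0,0,0]],[[0.47,-0.22,0],[0,0,0]],[[0.43,-0.3,0],[0,0,0]],[[0.37,-0.37,0],[0,0,0]],[[0.3,-0.43,0],[0,0,0]],[[0.2,-0.47,0],[0,0,0]],[[0.1,-0.5,0],[0,0,0]],[[0.03,-0.52,0],[0,0,0]],[[-0.05,-0.52,0],[0,0,0]],[[-0.14,-0.5,0],[0,0,0]],[[-0.22,-0.47,0],[0,0,0]]]' 1;python3 -c "
from st import *
st()"
```

```text
idx r 0.03445408979146178 mount ang 150.38999916846174 ring mod 360 330.3899991684617
time_s: 10.55
position: [0.4981, 0.1157, 0.056]
tcp_rot: [[0.985, 0.172, 0.007], [0.172, -0.985, -0.0], [0.007, 0.001, -1.0]]
force: [1.7, -2.2, 9.5]
opening: 0.01
t 10.55 mount xy mm [26.0277 14.2079] r 29.653078220810322 ang 28.629002523664237 z 0.056042706481989946 F [ 1.6698 -2.191   9.5483] yaw 9.878150366548638 j [  0.5509  37.0258 106.2329  -0.0329  36.3306  -9.3005]
```

Next 120° to mount angle 150.

```bash

python3 -m crank '[[[-0.3,-0.43,0],[0,0,0]],[[-0.37,-0.37,0],[0,0,0]],[[-0.43,-0.3,0],[0,0,0]],[[-0.47,-0.22,0],[0,0,0]],[[-0.5,-0.14,0],[0,0,0]],[[-0.52,-0.05,0],[0,0,0]],[[-0.52,0.05,0],[0,0,0]],[[-0.5,0.14,0],[0,0,0]],[[-0.47,0.22,0],[0,0,0]],[[-0.43,0.3,0],[0,0,0]],[[-0.37,0.37,0],[0,0,0]],[[-0.3,0.43,0],[0,0,0]]]' 1;python3 -c "
from st import *
st()"
```

```text
time_s: 11.75
position: [0.447, 0.1072, 0.0559]
tcp_rot: [[0.985, 0.171, 0.008], [0.171, -0.985, 0.001], [0.008, 0.001, -1.0]]
force: [1.7, 2.5, 10.2]
opening: 0.006
t 11.75 mount xy mm [-25.7171  14.4544] r 29.50082084174724 ang 150.66171146187216 z 0.05592563303050027 F [ 1.6816  2.5294 10.1619] yaw 9.830279522535925 j [ -0.5189  35.0777 113.6527   0.0945  30.8351 -10.43  ]
```

```bash

python3 -m crank '[[[-0.24,0.47,0],[0,0,0]],[[-0.16,0.5,0],[0,0,0]],[[-0.05,0.52,0],[0,0,0]],[[0.05,0.52,0],[0,0,0]],[[0.14,0.5,0],[0,0,0]],[[0.22,0.47,0],[0,0,0]],[[0.3,0.43,0],[0,0,0]],[[0.37,0.37,0],[0,0,0]],[[0.43,0.3,0],[0,0,0]],[[0.47,0.22,0],[0,0,0]],[[0.5,0.14,0],[0,0,0]],[[0.52,0.05,0],[0,0,0]]]' 1;python3 -c "
from st import *
st()
c=capture('wrist');cv2.imwrite('pics/w7.png',c['pixels'][:,:,::-1])"
```

```text
time_s: 12.95
position: [0.477, 0.0667, 0.0559]
tcp_rot: [[0.985, 0.172, 0.001], [0.172, -0.985, -0.0], [0.001, 0.001, -1.0]]
force: [-2.7, -1.1, 13.4]
opening: 0.003
t 12.95 mount xy mm [ -2.9635 -30.565 ] r 30.708343028173044 ang -95.5379829695195 z 0.05590813683042689 F [-2.717  -1.0976 13.3827] yaw 9.879114978199604 j [ -5.3533  35.9382 110.2312  -0.038   33.7687 -15.2008]
```

View pics/w7.png

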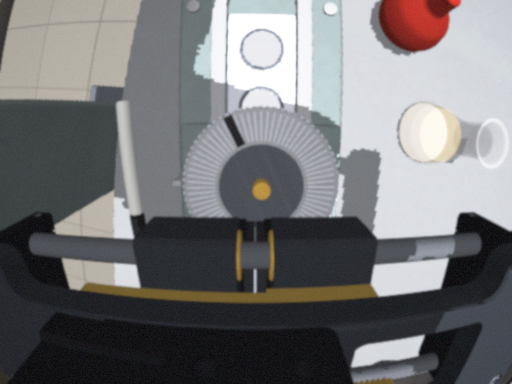

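```bash
python3 -c "
from st import *
ang(235,130)"
python3 -m crank '[[[0.52,-0.05,0],[0,0,0]],[[0.5,-0.14,0],[0,0,0]],[[0.47,-0.22,0],[0,0,0]],[[0.43,-0.3,0],[0,0,0]],[[0.37,-0.37,0],[0,0,0]],[[0.3,-0.43,0],[0,0,0]],[[0.2,-0.47,0],[0,0,0]],[[0,0,0],[0,0,0]],[[0,0,-0.3],[0,0,0]],[[0,0,-1],[0,0,0]],[[0,0,-2],[0,0,0]],[[0,0,-1],[0,0,0]]]' 1;python3 -c "
from st import *
st()
c=capture('top');cv2.imwrite('pics/t8.png',cv2.resize(c['pixels'][200:290,140:290,::-1],None,fx=5,fy=5))
c=capture('scene');cv2.imwrite('pics/s8.png',cv2.resize(c['pixels'][140:300,150:350,::-1],None,fx=3.5,fy=3.5))
c=capture('wrist');cv2.imwrite('pics/w8.png',c['pixels'][:,:,::-1])"
```

```text
idx r 0.03347420299364771 mount ang 112.29489726796142 ring mod 360 292.2948972679614
time_s: 14.25
position: [0.5012, 0.0914, 0.0988]
tcp_rot: [[0.985, 0.171, 0.001], [0.171, -0.985, 0.0], [0.001, 0.0, -1.0]]
force: [0.4, 0.7, -1.0]
opening: 0.007
t 14.25 mount xy mm [ 25.0422 -10.294 ] r 27.075445416868508 ang -22.345821618071685 z 0.09877292535611923 F [ 0.4475  0.7131 -0.9503] yaw 9.850897883085494 j [ -2.2611  32.5199 104.9461   0.0211  42.4595 -12.1276]
```

View pics/w8.png

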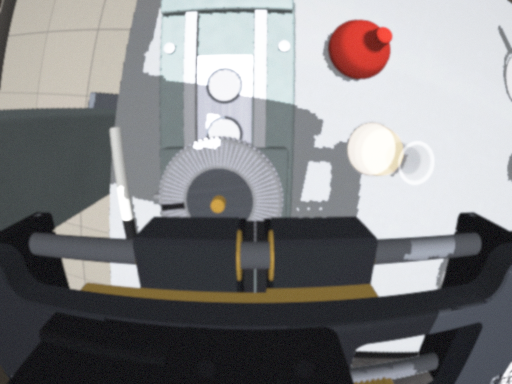

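View pics/s8.png

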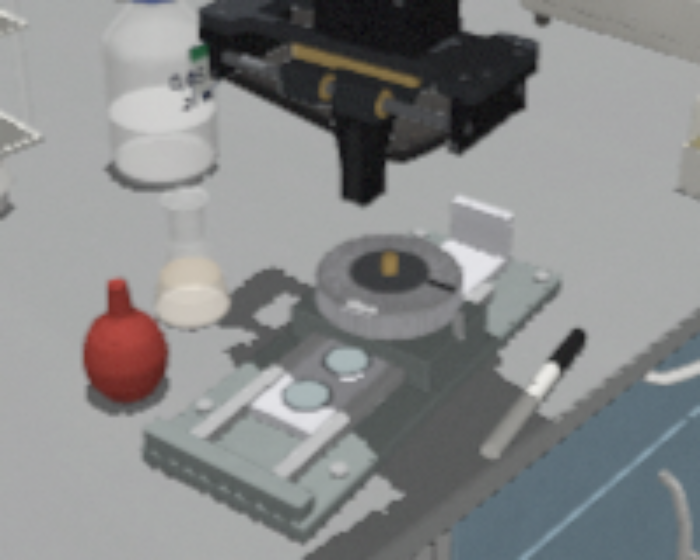

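```bash
python3 -c "
from st import *
c=capture('wrist');C=onz(c,172,206,.06,True);print(C); d=C[:2]-[.4748,.0973];print(np.degrees(np.arctan2(d[1],d[0]))-9.7)"
python3 -m crank '[[[-0.4,2,0],[0,0,0]],[[-0.4,2.5,0],[0,0,0]],[[-0.4,2.5,0],[0,0,0]],[[-0.4,2.5,0],[0,0,0]],[[-0.4,2.5,0],[0,0,0]],[[-0.5,2,0],[0,0,0]],[[0,0,0],[0,0,0]],[[0,0,2],[0,0,0]],[[0,0,2],[0,0,0]],[[0,0,2],[0,0,0]],[[0,0,0.5],[0,0,0]],[[0,0,0],[0,0,0]]]' 1;python3 -c "
from st import *
st()
c=capture('scene');cv2.imwrite('pics/s9.png',cv2.resize(c['pixels'][140:300,150:350,::-1],None,fx=3.5,fy=3.5))
c=capture('wrist');cv2.imwrite('pics/w9.png',c['pixels'][:,:,::-1])"
```

```text
[0.4408 0.0876 0.06  ]
-173.69971211696216
time_s: 15.65
position: [0.4992, -0.0501, 0.0316]
tcp_rot: [[0.985, 0.172, -0.003], [0.172, -0.985, 0.001], [-0.003, -0.002, -1.0]]
force: [-0.2, -0.1, 0.2]
opening: 0.007
t 15.65 mount xy mm [  -0.7743 -149.3836] r 149.38563949818598 ang -90.29697746339242 z 0.03155372069407952 F [-0.2336 -0.0893  0.1915] yaw 9.883454113814716 j [-18.5156  39.4798 107.7075   0.0148  32.9909 -28.4114]
```

View pics/w9.png

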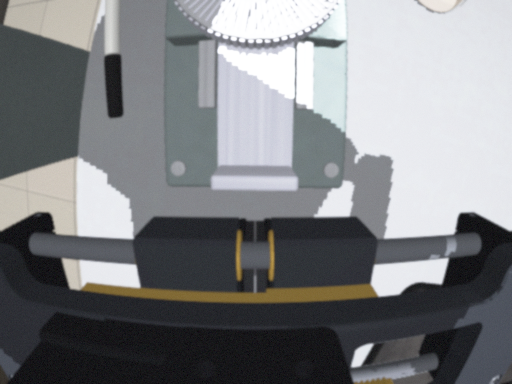

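View pics/s9.png

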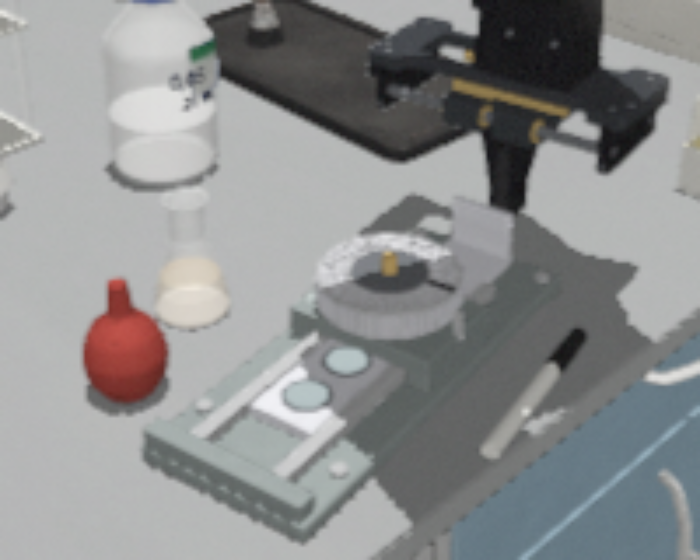

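```bash

python3 -m crank '[[[0.05,-0.8,0],[0,0,0]],[[0,-0.8,0],[0,0,0]],[[0,-0.4,0],[0,0,0]],[[0,-0.3,0],[0,0,0]],[[0,-0.4,0],[0,0,0]],[[0,-0.4,0],[0,0,0]],[[0,-0.4,0],[0,0,0]],[[0,-0.4,0],[0,0,0]],[[0,-0.4,0],[0,0,0]],[[0,-0.4,0],[0,0,0]],[[0,-0.4,0],[0,0,0]],[[0,0,0],[0,0,0]]]' 1;python3 -c "
from st import *
st()"
```

```text
time_s: 16.95
position: [0.4913, 0.0002, 0.0324]
tcp_rot: [[0.985, 0.171, -0.001], [0.171, -0.985, 0.001], [-0.001, -0.001, -1.0]]
force: [0.1, 0.3, 0.3]
opening: 0.005
t 16.95 mount xy mm [ -0.1307 -98.5043] r 98.50435886340547 ang -90.07604553405294 z 0.032393246224426575 F [0.0783 0.3456 0.2776] yaw 9.872222738978822 j [-13.0519  39.0159 109.2762   0.0433  31.7896 -22.9609]
```

```bash

python3 -m crank '[[[0,-0.3,0],[0,0,0]],[[0,-0.3,0],[0,0,0]],[[0,-0.2,0],[0,0,0]],[[0,-0.2,0],[0,0,0]],[[0,-0.1,0],[0,0,0]],[[0,0,0],[0,0,0]]]' 1;python3 -c "
from st import *
st()
c=capture('scene');cv2.imwrite('pics/s10.png',cv2.resize(c['pixels'][140:300,150:350,::-1],None,fx=3.5,fy=3.5))"
```

```text
time_s: 17.55
position: [0.4906, 0.0097, 0.0326]
tcp_rot: [[0.985, 0.172, 0.001], [0.172, -0.985, -0.001], [0.001, 0.001, -1.0]]
force: [-0.2, -4.2, -1.0]
opening: 0.005
t 17.55 mount xy mm [  0.7898 -89.0372] r 89.04070695201139 ang -89.49177083039602 z 0.03255722774473447 F [-0.2101 -4.1916 -0.9629] yaw 9.88887978926285 j [-11.9218  38.9553 109.457   -0.0709  31.5241 -21.7503]
```

View pics/s10.png

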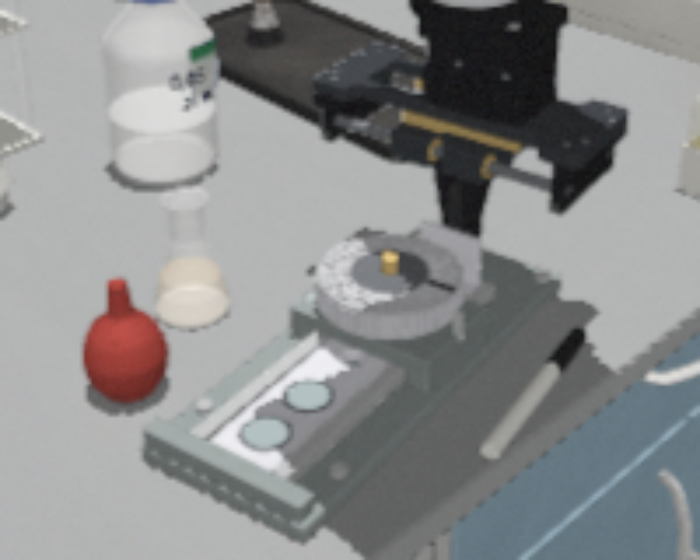

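```bash

python3 -m crank '[[[0,-0.1,0],[0,0,0]],[[0,-0.1,0],[0,0,0]],[[0,-0.1,0],[0,0,0]],[[0,0,0],[0,0,0]]]' 1;python3 -c "
from st import *
st()"
```

```text
time_s: 18.0
position: [0.4918, 0.0101, 0.033]
tcp_rot: [[0.985, 0.174, 0.004], [0.174, -0.985, -0.004], [0.003, 0.005, -1.0]]
force: [-0.1, -16.7, 0.6]
opening: 0.002
t 18.0 mount xy mm [  2.0356 -88.8455] r 88.8688227540231 ang -88.68748151463413 z 0.03299519790445342 F [ -0.0977 -16.6535   0.5501] yaw 10.003027681650652 j [-11.7437  38.9127 109.4159  -0.3783  31.3838 -21.4238]
```

```bash

python3 -m crank '[[[0,0.5,0],[0,0,0]],[[0,1,0],[0,0,0]],[[0,2,0],[0,0,0]],[[0,3,0],[0,0,0]],[[0,2,-1],[0,0,0]],[[0,0,-4],[0,0,0]],[[0,0,-5],[0,0,0]],[[0,2,-4],[0,0,0]],[[0,3,-2],[0,0,0]],[[0,3,0],[0,0,0]],[[0,0,0],[0,0,0]],[[0,0,0],[0,0,0]]]' 1;python3 -c "
from st import *
st()
c=capture('top');cv2.imwrite('pics/t11.png',cv2.resize(c['pixels'][170:300,140:290,::-1],(690,598),interpolation=cv2.INTER_CUBIC))
c=capture('scene');cv2.imwrite('pics/s11.png',cv2.resize(c['pixels'][140:300,150:350,::-1],None,fx=3.5,fy=3.5))"
```

```text
time_s: 19.2
position: [0.5169, -0.1492, 0.1921]
tcp_rot: [[0.986, 0.17, -0.002], [0.17, -0.986, 0.002], [-0.001, -0.002, -1.0]]
force: [1.0, 0.6, 0.1]
opening: 0.006
t 19.2 mount xy mm [  -0.0234 -250.095 ] r 250.0949590338783 ang -90.00535869670904 z 0.1921213238872777 F [0.9579 0.5895 0.0937] yaw 9.76656990623113 j [-28.0388  25.8929  96.373    0.0613  57.8626 -37.838 ]
```

View pics/t11.png

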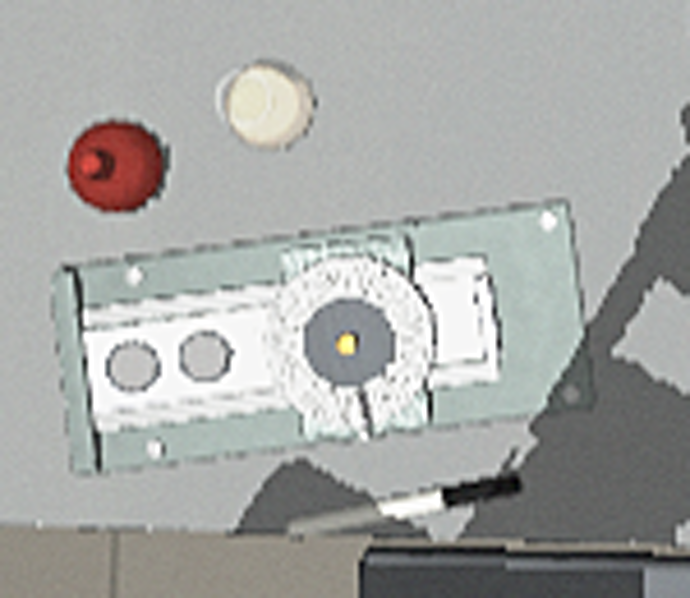

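View pics/s11.png

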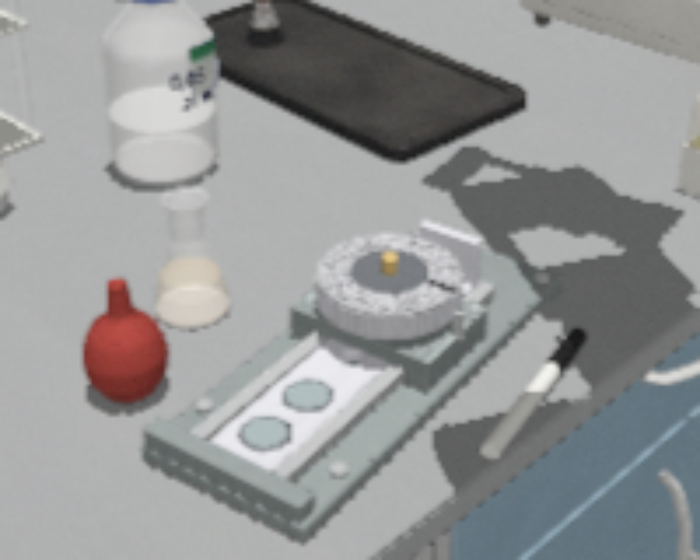

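The top view shows the slide's end against the stop (zoomed pixel x ≈ 90), the index bar back by its pointer at about (361,410), and the bystanders where they were. The scene view agrees.

```bash
python3 -c "
from rig import bot
print(bot.hand_in())"
```

```text
the job is handed in; nothing more can be done
None
```

The ring is loosened by two turns and the slide is pushed home. I handed the job in at about 19 s of the 64 s, and the hand-in reports no verdict.

- **Ring:** I rolled it round from above with the shut fingertips, pressing at about 10–13 N some 30 mm from the axis. The ring lagged the finger by about 8%, so I added roughly 70° of finger travel after the two circles. The index bar ended beside its pointer: the wrist camera put it about 6° past two turns, so about 12.7 rad, and the later top and scene views agree. The brass screw stands visibly higher.
- **Slide:** I pushed the end plate until it stopped moving and the force rose to about 17 N. The top view after backing off shows the far end against the stop bar. By my mount-frame estimate the finger stopped about 2 mm short of where I expected. That is within the 4 mm allowed and about the size of the calibration and fingertip uncertainty.
- **Surroundings:** The flask, bulb and pen show no movement in the top and scene views, and the bottle none in the scene view. I did not check the tip box again after the start; the only move near it was the first one, about 0.22 m above the worktop. The arm ended clear of everything, with the force reading at noise level. No check failed.

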